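# Slide the power pack into its charging dock and start the charge

### The job

Slide the tall, heavy power pack straight into the charging dock until its orange foot is right up against the charger: push it low, at its orange foot, so that it slides upright instead of tipping; do not lift it and do not touch its carrying handle. Then press the green button on the charger fully down, let go, and leave the other things on the bench where they are.

Things in the scene. Friction and masses are not known exactly. Their poses are not given: they have to be found in the camera images.
- pack: Tall grey power pack, 1.3 to 2.1 kg, loose. Origin: centre of the underside of its orange foot; x = forward (the end that enters the dock), z up. Foot 140 long (x), 116 wide, 28 high, vertical faces, corners rounded 4. Grey housing on it: 106 wide, from x = -22 to +68, up to 150 high. Pushed higher than about 75 it tips forwards; sliding takes 7 to 15 N. It starts upright, roughly facing the dock.
- pack_rear (a point): Middle of the rear face of the pack's orange foot, at pack x = -70, 14 mm above the bench: the place to push. The bare step of the foot sticks out 48 behind the housing here. At the start the pack is 150 to 220 mm short of home, up to 22 to the side of the dock's axis and turned up to 0.22 rad.
- pack_handle: Black carrying handle fixed on top of the pack: a bar 12 thick, 84 long along the pack's y, its top 186 mm above the pack's underside. Origin: middle of its foot, 150 mm above the underside of the pack, at pack x = +23. Not to be touched.
- dock: Fixed charging dock, without a floor (the pack slides on the bench). Origin: on the bench, where the pack's origin lies when the pack is home; x = push-in direction, z up; at home the axes of both agree. White charger body (160 long, 150 wide, 45 high) begins at x = +70 and is the stop.
- dock_mouth (a point): Middle of the dock's mouth on the bench, at dock x = -60. Two dark rails 22 high, 126 apart inside (5 to spare each side of the foot), run from dock x = -10 to +70; in front of them yellow flared guides, 22 high, open to about 174 inside at the mouth.
- start_button (a joint): travel of the green push button on top of the charger, m: 0 up, 0.006 fully down; a spring brings it back up. Fully down takes 5 N. It moves straight down.
- start_button_top (a point): centre of the top of the green button cap (28 dia, in a black collar 44 dia), on the dock's axis at dock x = +190, 67 mm above the bench when up
- oil_bottle: bystander: amber glass immersion-oil bottle with a black cap, 36 dia x 75 high; origin: centre of its underside. Leave it alone.
- petri_dish: bystander: flat clear petri dish with a red disc, 93 dia x 18 high; origin: centre of its underside. Leave it alone.
- slide_box: bystander: flat blue slide box, 85 x 100 x 30 high; origin: centre of its underside. Leave it alone.
- beaker: bystander: open glass beaker, 66 dia x 85 high; origin: centre of its underside. Leave it alone.
- mount_brush: bystander: small brush 160 long lying down (origin underside near its middle, x along its length). Leave it alone.
- stain_jar: bystander: green glass jar with a white cap, 56 dia x 70 high; origin: centre of its underside. Leave it alone.

How it is judged:
By the outcome, as a careful person would: the job done as asked, in the order asked, and still so for the second after the job is handed in, with the robot touching nothing.
It also fails if it takes over 64 s, if anything falls off the work surface, if the arm or the gripper's body presses on something with over 40 N, if the wrist force passes 120 N, or if a joint passes its speed limit or range.

### The arm

A 6-joint arm with a two-finger parallel gripper is mounted at the origin on the work surface. World frame = base frame: x ahead of the robot, y to its left, z up, the work surface at z = 0. Lengths are in m, angles in rad, forces in N, time in s.
With the tool pointing down it reaches from about 0.275 to 0.75 m from the base axis. Payload 10.2 kg.
Tool frame: the origin (TCP) lies on the centre line of the jaws, within the pads' length; the fingertips stand 14 mm ahead of it and the grasp point (between the pads) lies 5 mm behind it (env.finger_overhang is the z of the fingertips in the tool frame, in m); z points along the fingers, y is the line along which they close (so a half turn about z gives the same grasp; the last joint's range is limited). The gripper opens to 88 mm and grips with 3 to 60 N. Pads are 18 mm wide; open, the fingers measure 123 mm over their backs; the gripper's body (75 mm by 187 mm) begins 45 mm behind the grasp point.
Start: joints at [0.968, 0.313, 1.498, -0, 1.331, -0.223], TCP at [0.195, 0.488, 0.229] pointing down, gripper open.
Joint ranges: [-2.94, 2.94], [-0.97, 2.17], [0.19, 2.56], [-1.23, 4.37], [0.02, 3.11], [-2.88, 2.88]. Speed limits (rad/s): [2.39, 2.39, 3.01, 3.14, 3.14, 3.14].

### API

Orientations are given as a rotation vector (axis times angle).
In Python, from plant import env gives the robot as it stands. The module is installed in compiled form; this text tells all that it offers.
- The arm moves only by the tool play_rows, never from a script. Its argument "moves" is text: rows parted by semicolons, each of 7 numbers parted by spaces: the turn, a rotation vector about the world's x, y, z in rad, then the shift along the world's x, y, z in m, then the finger opening in m, from 0 to 0.0881. In form: wx wy wz dx dy dz grip; .... A call has 1 to 8 rows; each row shifts and turns the commanded pose from where the row before left it; what a row does not reach is not made up. A row lasts 1/12 s, in which the tool goes at most 41.7 mm and 7.16 degrees, less where a joint would pass 70% of its speed; a pose out of reach is approached as far as the arm can. A call is refused whole if a number of a shift passes 0.0417 or a number of a turn 0.125, either way. A call with a gripper value outside its range is refused whole. The fingers move at their own pace and stop on an object; "newtons" is the grip in N (left out, the last holds). Time passes only in rows, so rows that do not move let the fingers close. It gives the time, the measured TCP pose, the force, the opening and the grip force at its end, in the units of the state.
- env.read_state(): the state, without advancing time (a new reading comes with each control period).
- env.get_image(name): name is "side" or "top" or "wrist"; returns a dict with "image" (400x640x3 uint8, blue, green, red), "range_z" (400x640 float32, m along the optical axis (not along the pixel's ray), 0 where there is no reading), "intrinsics" (3x3 intrinsics, pixels), "world_to_cam" (4x4, takes a point from world to camera coordinates). Camera axes: x right, y down, z forward; pixel columns grow to the right and rows downward; lengths in m; the calibration is good to about 2 mm. A picture is of the moment at which its call begins.
- env.hand_in(): hands the job in; it is judged then, once.
Trained networks look in a picture, given as the dict that the camera call returned (one of the last four; its "shot" number tells which), for a name from the list of things; names that differ only in an ending like _2 or _b are one class to them, and where a whole thing is asked for, a point or a joint stands for the part that bears it (a point fixed in the world has none). Each returns a list of dicts, best first, with "confidence" (0 to 1); they miss things now and then, are a little off and sometimes report something else, mostly with a low value. They report only what shows in the picture. A call takes as long as a camera call.
- env.find_in(picture, thing): "extent" ([left, top, right, bottom] in pixels, round what is visible of it).
- env.cut_out(picture, thing): "mask" (400x640 bool, what is visible of it) and "extent" ([left, top, right, bottom] in pixels, round what is visible of it).
The state is a dict: "t": time; "qpos": joint angles; "qd": joint speeds; "joint_torque": joint torques, N m; "tcp_pos": TCP position; "orientation": TCP orientation; "ft_force": force on the tool from outside, world axes, zero at the start; "ft_torque": the same for the moment, N m; "opening": finger opening in m; "grip_force": force on a finger pad.
Only numpy, scipy, OpenCV 4.12 (cv2) and the standard library are available. Lean on these libraries where they do the work, as an engineer would, in place of code of your own. Each camera call takes 0.05 s, during which the arm holds its last target. There are 200 camera calls.

## Working session

There is one attempt and no reset: what is moved stays moved. The work goes in short steps, Python scripts to look and compute and a tool call to move; the robot and the scene stay as the last step left them, time stands still between calls to the robot, and variables do not carry over. Pictures are saved under pics/ and viewed, at most 10 in all, crops included, and the job is handed in when it is done.

Besides the shell and the picture viewer there is one more tool, called after "Request:" as name(argument=value, ...), one argument or row to a line, values as JSON. play_rows: Moves the arm, as the interface text tells. Its arguments: {"type":"object","properties":{"moves":{"type":"string"},"newtons":{"type":"number"}},"required":["moves"]}

```bash
mkdir -p pics; cat > h.py <<'E'
import numpy as np, cv2
from plant import env
def cloud(p):
    z=p["range_z"]; K=np.array(p["intrinsics"]); T=np.linalg.inv(np.array(p["world_to_cam"]))
    v,u=np.mgrid[0:400,0:640]
    P=np.stack([(u-K[0,2])/K[0,0]*z,(v-K[1,2])/K[1,1]*z,z],-1)
    W=P@T[:3,:3].T+T[:3,3]; W[z==0]=np.nan
    return W
E
python3 - <<'E'
from h import *
s=env.read_state(); print(s['t'],s['tcp_pos'],s['orientation'],s['ft_force'])
ims=[]
for n in("top","side"):
    p=env.get_image(n); W=cloud(p); cv2.imwrite(f"pics/{n}0.png",p["image"])
    for t in("pack","pack_handle","dock","start_button","oil_bottle","petri_dish","slide_box","beaker","mount_brush","stain_jar"):
        for c in env.cut_out(p,t)[:2]:
            w=W[c["mask"]]; w=w[~np.isnan(w[:,0])]
            print(n,t,round(c["confidence"],2),[int(x) for x in c["extent"]],np.round(np.median(w,0),3) if len(w) else None, np.round(np.percentile(w,[2,98],axis=0),3).tolist() if len(w) else None)
E
```

```text
0.0 [0.19448185 0.48738858 0.22849176] [-5.92833812e-01 -3.08464492e+00  1.77123645e-03] [-0.13550232  0.50289043 -0.68129234]
top pack 0.94 [245, 164, 300, 219] [0.585 0.141 0.147] [[0.538, 0.082, 0.011], [0.65, 0.219, 0.186]]
top pack 0.23 [276, 169, 283, 204] [0.589 0.127 0.184] [[0.553, 0.12, 0.148], [0.633, 0.139, 0.19]]
top pack_handle 0.57 [388, 241, 423, 279] [ 0.415 -0.206  0.018] [[0.373, -0.248, 0.003], [0.456, -0.165, 0.023]]
top pack_handle 0.51 [279, 170, 280, 202] [0.593 0.127 0.185] [[0.554, 0.12, 0.18], [0.63, 0.135, 0.19]]
top dock 0.65 [314, 171, 421, 238] [ 0.552 -0.16   0.044] [[0.48, -0.25, 0.011], [0.639, 0.008, 0.063]]
top dock 0.4 [169, 217, 192, 240] [0.503 0.394 0.068] [[0.48, 0.375, 0.013], [0.529, 0.422, 0.075]]
top oil_bottle 0.56 [333, 143, 344, 160] [ 0.709 -0.031  0.05 ] [[0.698, -0.049, 0.011], [0.726, -0.016, 0.078]]
top petri_dish 0.56 [386, 242, 419, 277] [ 0.415 -0.206  0.018] [[0.375, -0.248, 0.011], [0.459, -0.165, 0.023]]
top slide_box 0.93 [262, 111, 302, 155] [0.775 0.129 0.03 ] [[0.725, 0.085, 0.003], [0.828, 0.174, 0.035]]
top beaker 0.81 
[... 593 characters left out ...]
9] [[0.371, -0.254, 0.001], [0.456, -0.169, 0.021]]
side slide_box 0.74 [368, 278, 382, 288] [ 0.547 -0.221  0.067] [[0.538, -0.231, 0.058], [0.561, -0.205, 0.069]]
side slide_box 0.7 [358, 189, 400, 216] [0.766 0.107 0.029] [[0.722, 0.078, 0.0], [0.822, 0.174, 0.033]]
side beaker 0.69 [219, 167, 244, 199] [0.404 0.379 0.056] [[0.379, 0.369, 0.003], [0.433, 0.433, 0.085]]
side beaker 0.55 [357, 187, 402, 216] [0.767 0.106 0.03 ] [[0.722, 0.078, 0.004], [0.822, 0.168, 0.033]]
side mount_brush 0.75 [392, 258, 446, 304] [ 0.665 -0.226  0.018] [[0.65, -0.275, 0.007], [0.688, -0.126, 0.022]]
side stain_jar 0.96 [253, 168, 274, 192] [0.5   0.381 0.043] [[0.478, 0.37, 0.004], [0.528, 0.416, 0.072]]
```

View pics/top0.png

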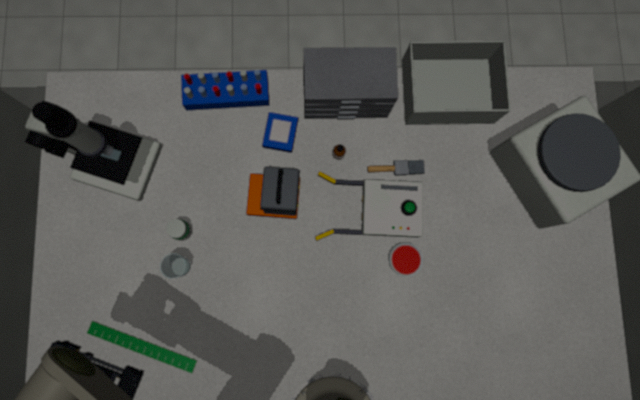

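View pics/side0.png

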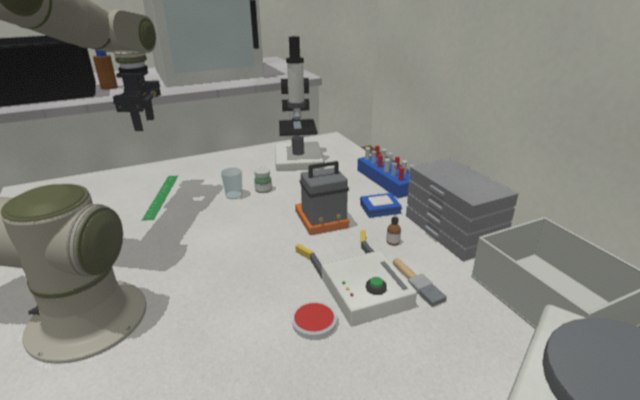

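The top view shows the pack at about (272,192), facing right towards the dock (mouth near (325,205), charger (393,208), button (409,207)). The push is roughly along -y, with the jar and beaker well behind the pack. Next I'll fit accurate poses.

```bash
cat >> h.py <<'E'
def rect(P):
    r=cv2.minAreaRect((P[:,:2]*1000).astype(np.float32)); b=cv2.boxPoints(r)
    return np.round(r[0],1),np.round(r[1],1),r[2],np.round(b,1).tolist()
def look():
    p=env.get_image("top"); W=cloud(p); im=p["image"].astype(int)
    b,g,r=im[...,0],im[...,1],im[...,2]; hsv=cv2.cvtColor(p["image"],cv2.COLOR_BGR2HSV)
    x,y,z=W[...,0],W[...,1],W[...,2]
    reg=(x>.44)&(x<.72)&(y>-.3)&(y<.3)
    ora=reg&(hsv[...,0]>5)&(hsv[...,0]<18)&(hsv[...,1]>180)&(abs(z-.028)<.006)
    hs=reg&(abs(z-.15)<.007)&(hsv[...,1]<90)
    hs=cv2.morphologyEx(hs.astype(np.uint8),cv2.MORPH_CLOSE,np.ones((7,7)))>0
    hs&=(abs(z-.15)<.007)
    ch=reg&(y<-.05)&(abs(z-.045)<.005)&(hsv[...,1]<60)&(g>90)
    gr=reg&(hsv[...,0]>40)&(hsv[...,0]<85)&(hsv[...,1]>100)&(z>.06)
    for n,m in(("foot",ora),("housing",hs),("charger",ch),("button",gr)):
        q=W[m]; 
        if len(q)>5: print(n,len(q),np.round(np.median(q,0),3),*rect(q))
    rail=reg&(abs(z-.022)<.006)&(y>-.15)&(y<.05)&(hsv[...,1]<120)&(g<110)
    yel=reg&(hsv[...,0]>18)&(hsv[...,0]<35)&(hsv[...,1]>120)&(abs(z-.022)<.008)
    for n,m in(("rail",rail),("yellow",yel)):
        for s in(1,-1):
            q=W[m&(s*(x-.55)>0)]
            if len(q)>5: print(n,s,len(q),*rect(q))
    return p,W
E
python3 - <<'E'
from h import *
p,W=look()
c=p["image"][140:250,235:435]; cv2.imwrite("pics/c0.png",cv2.resize(c,None,fx=4,fy=4,interpolation=cv2.INTER_CUBIC))
E
```

```text
foot 577 [0.588 0.197 0.028] [595.4 150.8] [134.3 113.2] 84.7778091430664 [[532.9000244140625, 89.0999984741211], [645.7000122070312, 78.80000305175781], [657.9000244140625, 212.5], [545.2000122070312, 222.8000030517578]]
housing 1295 [0.592 0.122 0.15 ] [594.2 127.8] [ 89.6 105.9] 84.11103057861328 [[537.0, 88.5999984741211], [642.2999877929688, 77.69999694824219], [651.5, 166.89999389648438], [546.2000122070312, 177.8000030517578]]
charger 2628 [ 0.55  -0.166  0.045] [ 555.1 -174.6] [158.7 149.4] 86.30963897705078 [[475.5, -248.89999389648438], [624.5999755859375, -258.5], [634.7999877929688, -100.19999694824219], [485.70001220703125, -90.5999984741211]]
button 96 [ 0.553 -0.211  0.067] [627.6 -35.6] [382.7 172.1] 89.49797821044922 [[539.9000244140625, -226.1999969482422], [712.0, -227.6999969482422], [715.2999877929688, 155.0], [543.2999877929688, 156.5]]
rail 1 184 [656.3 -75.7] [158.7 127.8] 49.576683044433594 [[556.2000122070312, -94.69999694824219], [653.5, -177.60000610351562], [756.4000244140625, -56.79999923706055], [659.0999755859375, 26.100000381469727]]
rail -1 163 [509.8 -54.5] [ 64.7 187.2] 2.4066150188446045 [[473.5, 37.70000076293945], [481.3999938964844, -149.39999389648438], [546.0, -146.60000610351562], [538.2000122070312, 40.400001525878906]]
yellow 1 82 [648.3 -56.1] [ 33.3 162.7] 3.6405558586120605 [[626.5, 24.0], [636.7999877929688, -138.3000030517578], [670.0, -136.1999969482422], [659.7000122070312, 26.200000762939453]]
yellow -1 82 [486.9  12.3] [11.4 52.7] 22.731576919555664 [[471.3999938964844, 34.400001525878906], [491.79998779296875, -14.199999809265137], [502.29998779296875, -9.800000190734863], [482.0, 38.79999923706055]]
```

View pics/c0.png

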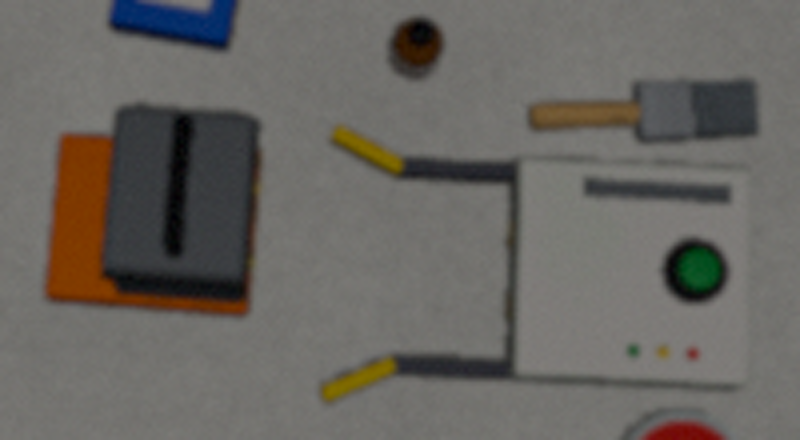

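The crop confirms the fits:
- **Dock:** home is at about (0.565,-0.025), push direction (-0.064,-0.998).
- **Pack:** origin is at about (0.596,0.151), heading (-0.097,-0.995). It is 177 mm short and about 20 mm off axis towards +x.

I'll push with both fingertips on the rear face along a gentle S, starting by moving in behind the pack.

Request:
play_rows(
  moves="0 0 -0.107 0.0345 -0.018 0 0.07;0 0 -0.107 0.0345 -0.018 0 0.07;0 0 -0.107 0.0345 -0.018 0 0.07;0 0 -0.107 0.0345 -0.018 0 0.07;0 0 -0.107 0.0345 -0.018 0 0.07;0 0 -0.107 0.0345 -0.018 0 0.07",
)

```text
t: 1.65
tcp_pos: [0.4032, 0.3784, 0.2291]
orientation: [1.543, 2.736, 0.0]
ft_force: [0.1, 1.3, -0.4]
opening: 0.07
grip_force: 0.0
```

Request:
play_rows(
  moves="0 0 -0.107 0.0345 -0.018 0 0.07;0 0 -0.107 0.0345 -0.018 0 0.07;0 0 -0.107 0.0345 -0.018 0 0.07;0 0 -0.107 0.0345 -0.018 0 0.07;0 0 -0.107 0.0345 -0.018 0 0.07;0 0 -0.107 0.0345 -0.018 0 0.07;0 0 0 0 0 0 0.07",
)

```text
t: 2.23
tcp_pos: [0.6131, 0.2672, 0.2271]
orientation: [2.333, 2.102, -0.002]
ft_force: [-0.4, -0.3, -0.5]
opening: 0.07
grip_force: 0.0
```

```bash
cat >> h.py <<'E'
from scipy.spatial.transform import Rotation as Ro
def st():
    s=env.read_state(); R=Ro.from_rotvec(s['orientation']).as_matrix()
    print(round(s['t'],2),np.round(s['tcp_pos'],4),"y-axis",np.round(R[:,1],3),"ang",round(np.arctan2(R[1,1],R[0,1]),4),"x",np.round(R[:,0],3),"z",np.round(R[:,2],3),"F",np.round(s['ft_force'],1),s['opening'],np.round(s['qpos'],2))
E
python3 -c "
from h import *
st()"
```

```text
2.23 [0.6131 0.2672 0.2271] y-axis [ 0.995 -0.104 -0.   ] ang -0.104 x [ 0.104  0.995 -0.001] z [-0.    -0.001 -1.   ] F [-0.4 -0.3 -0.5] 0.069988780554153 [ 0.24  0.65  0.99 -0.    1.5   0.34]
```

Request:
play_rows(
  moves="0 0 0 -0.001 0 -0.0345 0.07;0 0 0 -0.001 0 -0.0345 0.07;0 0 0 -0.001 0 -0.0345 0.07;0 0 0 -0.001 0 -0.0345 0.07;0 0 0 -0.001 0 -0.0345 0.07;0 0 0 -0.001 0 -0.0345 0.07;0 0 0 0 0 0 0.07;0 0 0 0 0 0 0.07",
)

```text
t: 2.9
tcp_pos: [0.602, 0.2716, 0.0215]
orientation: [-2.321, -2.115, 0.004]
ft_force: [0.0, -0.9, 0.7]
opening: 0.0698
grip_force: 0.0
```

```bash
python3 -c "
from h import *
st()
p=env.get_image('side'); cv2.imwrite('pics/s1.png',cv2.resize(p['image'][120:280,230:430],None,fx=4,fy=3.7))"
```

```text
2.9 [0.602  0.2716 0.0215] y-axis [ 0.996 -0.092 -0.002] ang -0.0926 x [ 0.092  0.996 -0.001] z [-0.003 -0.001 -1.   ] F [ 0.  -0.9  0.7] 0.06978380272800921 [0.25 0.82 1.25 0.   1.08 0.34]
```

View pics/s1.png

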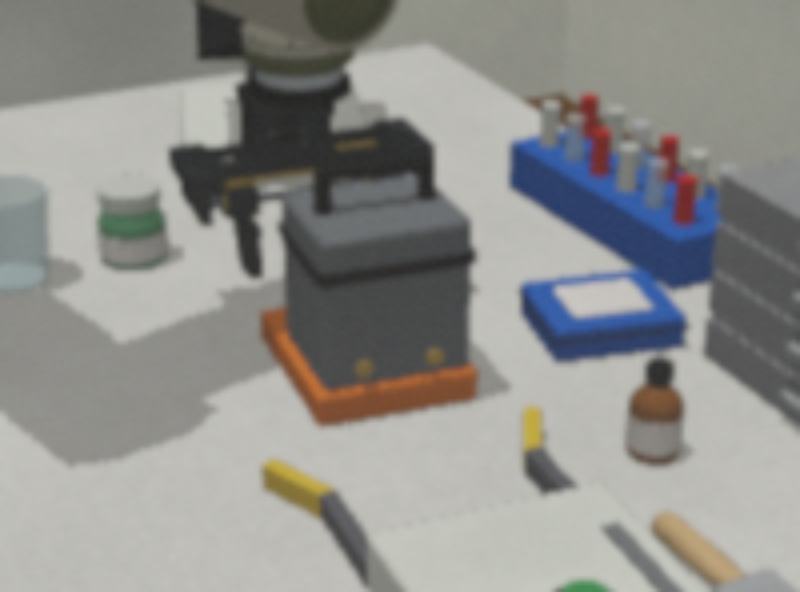

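```bash
cat > plan.py <<'E'
import numpy as np
def tab(o,a,segs,ad=.0643,home=np.array([564.7,-24.9])):
    # segs: (length, end angle, rows)
    o=np.array(o,float); d=lambda a:np.array([-np.sin(a),-np.cos(a)])
    print("start tcp",o-79*d(a))
    for L,ae,n in segs:
        o0,a0=o.copy(),a
        for i in range(n):
            t0=o-79*d(a); ap=a; a=a0+(ae-a0)*(i+1)/n; o=o+L/n*d((a+ap)/2)
            t=o-79*d(a); r=o-home; print("wz %.3f dx %.4f dy %.4f"%(-(a-ap),*(t-t0)/1000))
        print("  tcp",np.round(t,1),"along %.1f lat %.1f ang %.3f"%(r@d(ad),r@np.array([np.cos(ad),-np.sin(ad)]),-a))
E
python3 - <<'E'
from plan import *
from h import st
st()
tab((596.5,150.7),.097,[(40,.364,8),(14,.364,2),(46,.0643,8)])
E
```

```text
2.95 [0.6033 0.2719 0.0237] y-axis [ 0.996 -0.093  0.002] ang -0.0927 x [0.093 0.996 0.001] z [ 0.002  0.    -1.   ] F [0.2 0.4 1.2] 0.06996577448529125 [0.25 0.81 1.25 0.   1.08 0.34]
start tcp [604.15098879 229.32863582]
wz -0.033 dx 0.0021 dy -0.0053
wz -0.033 dx 0.0019 dy -0.0053
wz -0.033 dx 0.0017 dy -0.0054
wz -0.033 dx 0.0015 dy -0.0054
wz -0.033 dx 0.0013 dy -0.0055
wz -0.033 dx 0.0011 dy -0.0055
wz -0.033 dx 0.0010 dy -0.0056
wz -0.033 dx 0.0008 dy -0.0056
  tcp [615.5 185.7] along -137.9 lat 13.9 ang -0.364
wz -0.000 dx -0.0025 dy -0.0065
wz -0.000 dx -0.0025 dy -0.0065
  tcp [610.5 172.6] along -124.6 lat 9.7 ang -0.364
wz 0.037 dx -0.0047 dy -0.0044
wz 0.037 dx -0.0046 dy -0.0046
wz 0.037 dx -0.0044 dy -0.0048
wz 0.037 dx -0.0042 dy -0.0049
wz 0.037 dx -0.0040 dy -0.0051
wz 0.037 dx -0.0038 dy -0.0052
wz 0.037 dx -0.0036 dy -0.0054
wz 0.037 dx -0.0034 dy -0.0055
  tcp [577.7 132.8] along -79.3 lat 2.9 ang -0.064
```

Request:
play_rows(
  moves="0 0 0 0 0 0 0.07;0 0 0 0 0 0 0.07",
)

```text
t: 3.12
tcp_pos: [0.6039, 0.272, 0.0246]
orientation: [2.321, 2.115, 0.006]
ft_force: [-0.8, 0.5, 0.0]
opening: 0.07
grip_force: 0.0
```

```bash
python3 -c "
from h import *
st()"
```

```text
3.12 [0.6039 0.272  0.0246] y-axis [ 0.996 -0.093  0.004] ang -0.0929 x [0.093 0.996 0.001] z [ 0.004  0.001 -1.   ] F [-0.8  0.5  0. ] 0.07001304195405124 [0.25 0.81 1.25 0.   1.08 0.34]
```

Request:
play_rows(
  moves="0 0 0 0 -0.01 -0.002 0.07;0 0 0 0 -0.01 -0.002 0.07;0 0 0 0 -0.01 0 0.07;0 0 0 0 -0.006 0 0.07;0 0 0 0 -0.004 0 0.07;0 0 0 0 -0.003 0 0.07;0 0 0 0 0 0 0.07",
)

```text
t: 3.7
tcp_pos: [0.6029, 0.228, 0.0183]
orientation: [2.323, 2.115, 0.001]
ft_force: [-0.3, -0.5, 0.9]
opening: 0.07
grip_force: 0.6
```

```bash
python3 -c "
from h import *
st(); look()"
```

```text
3.7 [0.6029 0.228  0.0183] y-axis [ 0.996 -0.093  0.   ] ang -0.0936 x [0.093 0.996 0.   ] z [ 0.  0. -1.] F [-0.3 -0.5  0.9] 0.06996895834680604 [0.18 0.79 1.31 0.   1.04 0.27]
foot 66 [0.54  0.13  0.027] [539.5 130.8] [79.1  6.4] 85.40238952636719 [[533.0999755859375, 91.5999984741211], [539.5, 91.0999984741211], [545.9000244140625, 170.0], [539.5, 170.5]]
housing 1259 [0.593 0.122 0.15 ] [594.2 127.6] [ 89.4 106.1] 84.41851806640625 [[537.0, 88.30000305175781], [642.5999755859375, 78.0], [651.2999877929688, 166.89999389648438], [545.7000122070312, 177.3000030517578]]
charger 2650 [ 0.55  -0.166  0.045] [ 554.9 -174.4] [159. 150.] 86.31114959716797 [[474.8999938964844, -248.89999389648438], [624.5999755859375, -258.5], [634.7999877929688, -99.80000305175781], [485.1000061035156, -90.19999694824219]]
button 97 [ 0.553 -0.211  0.067] [561.2 -31.5] [394.2  69.5] 80.34678649902344 [[493.8999938964844, -220.0], [562.4000244140625, -231.60000610351562], [628.5, 157.0], [560.0, 168.6999969482422]]
rail 1 180 [650.9 -54. ] [149.9 126.7] 64.88143157958984 [[561.7999877929688, -95.0], [676.5, -148.8000030517578], [740.0999755859375, -13.100000381469727], [625.4000244140625, 40.70000076293945]]
rail -1 161 [505.7 -53.7] [ 55.5 186.1] 2.4971861839294434 [[473.8999938964844, 38.0], [482.0, -147.89999389648438], [537.5, -145.5], [529.4000244140625, 40.400001525878906]]
yellow 1 78 [649.2 -63. ] [ 32.  177.5] 3.237647533416748 [[628.2000122070312, 24.700000762939453], [638.2999877929688, -152.5], [670.2000122070312, -150.6999969482422], [660.2000122070312, 26.5]]
yellow -1 80 [486.5  12.5] [11.3 52.5] 23.426570892333984 [[470.8999938964844, 34.400001525878906], [491.79998779296875, -13.800000190734863], [502.1000061035156, -9.399999618530273], [481.20001220703125, 38.900001525878906]]
```

Just about touching, with housing yaw 0.098. Now for the first arc.

Request:
play_rows(
  moves="0 0 -0.033 0.002 -0.0053 0 0.07;0 0 -0.033 0.002 -0.0053 0 0.07;0 0 -0.033 0.0017 -0.0054 0 0.07;0 0 -0.033 0.0015 -0.0054 0 0.07;0 0 -0.033 0.0013 -0.0055 0 0.07;0 0 -0.033 0.001 -0.0055 0 0.07;0 0 0 0 0 0 0.07",
)

```text
t: 4.33
tcp_pos: [0.6132, 0.1965, 0.0188]
orientation: [2.523, 1.871, 0.005]
ft_force: [2.6, 3.2, 3.7]
opening: 0.0699
grip_force: 2.1
```

```bash
cat >> h.py <<'E'
def pk():
    st(); p=env.get_image("top"); W=cloud(p); x,y,z=[W[...,i] for i in range(3)]
    hsv=cv2.cvtColor(p["image"],cv2.COLOR_BGR2HSV)
    m=(x>.4)&(x<.72)&(y>-.1)&(y<.2)&(abs(z-.15)<.007)&(hsv[...,1]<90)
    m=(cv2.morphologyEx(m.astype(np.uint8),cv2.MORPH_OPEN,np.ones((3,3))))>0
    c,sz,_,b=rect(W[m]); b=np.array(b)
    E=[b[(i+1)%4]-b[i] for i in range(4)]; e=min(E,key=lambda e:abs(e[0])+(e[1]>0)*1000)
    a=np.arctan2(-e[0],-e[1]); d=np.array([-np.sin(a),-np.cos(a)]); o=c-23*d
    ad=.0643; D=np.array([-np.sin(ad),-np.cos(ad)]); N=np.array([np.cos(ad),-np.sin(ad)]); r=o-[564.7,-24.9]
    print("pack size",sz,"o",np.round(o,1),"a %.3f"%a,"along %.1f lat %.1f theta %.3f"%(r@D,r@N,a-ad),"contact tcp",np.round(o-79*d,1), "z95",np.round(np.nanpercentile(z[m],[5,95]),4))
E
python3 -c "
from h import *
pk()"
```

```text
4.33 [0.6132 0.1965 0.0188] y-axis [ 0.957 -0.29   0.002] ang -0.2945 x [0.29  0.957 0.002] z [ 0.003  0.002 -1.   ] F [2.6 3.2 3.7] 0.06988842185388225 [0.13 0.78 1.32 0.   1.03 0.42]
pack size [ 68.7 106.2] o [593.1 129.2] a 0.181 along -155.6 lat 18.5 theta 0.117 contact tcp [607.4 206.9] z95 [0.1456 0.1537]
```

```bash
cat >> h.py <<'E'
def pk(save=None):
    st(); p=env.get_image("top"); W=cloud(p); x,y,z=[W[...,i] for i in range(3)]
    hsv=cv2.cvtColor(p["image"],cv2.COLOR_BGR2HSV)
    if save: cv2.imwrite(save,cv2.resize(p["image"][130:260,225:425],None,fx=4,fy=4,interpolation=cv2.INTER_CUBIC))
    m=(x>.4)&(x<.72)&(y>-.12)&(y<.2)&(abs(z-.15)<.007)&(hsv[...,1]<90)
    m=(cv2.morphologyEx(m.astype(np.uint8),cv2.MORPH_OPEN,np.ones((3,3))))>0
    q=W[m][:,:2]*1000; a=.15
    for _ in range(4):
        d=np.array([-np.sin(a),-np.cos(a)]); n=np.array([np.cos(a),-np.sin(a)])
        u,v=q@d,q@n; lo,hi=v.min()+8,v.max()-8
        pts=[]
        for k in np.linspace(lo,hi,15)[:-1]:
            s=(v>=k)&(v<k+(hi-lo)/14)
            if s.sum()>2: pts.append((k+(hi-lo)/28,u[s].max()))
        pts=np.array(pts); c=np.polyfit(*pts.T,1); a+=-np.arctan(c[0])*-1
    d=np.array([-np.sin(a),-np.cos(a)]); n=np.array([np.cos(a),-np.sin(a)]); u,v=q@d,q@n
    o=(np.median(np.array(pts)[:,1])-68)*d+(v.min()+v.max())/2*n
    ad=.0643; D=np.array([-np.sin(ad),-np.cos(ad)]); N=np.array([np.cos(ad),-np.sin(ad)]); r=o-[564.7,-24.9]
    print("slope",c[0],"width",v.max()-v.min(),"len",u.max()-u.min(),"o",np.round(o,1),"a %.3f"%a,"along %.1f lat %.1f theta %.3f"%(r@D,r@N,a-ad),"contact tcp",np.round(o-79*d,1))
E
python3 -c "
from h import *
pk('pics/c1.png')"
```

```text
4.38 [0.6132 0.1965 0.0188] y-axis [ 0.957 -0.289  0.002] ang -0.2931 x [0.289 0.957 0.002] z [ 0.003  0.001 -1.   ] F [3.  2.8 3.5] 0.06991532713614164 [0.13 0.78 1.32 0.   1.03 0.42]
slope 1.471149862465942e-06 width 105.78210009045472 len 68.93667442594597 o [595.2 140.3] a 0.178 along -166.8 lat 19.8 theta 0.114 contact tcp [609.2 218.1]
```

View pics/c1.png

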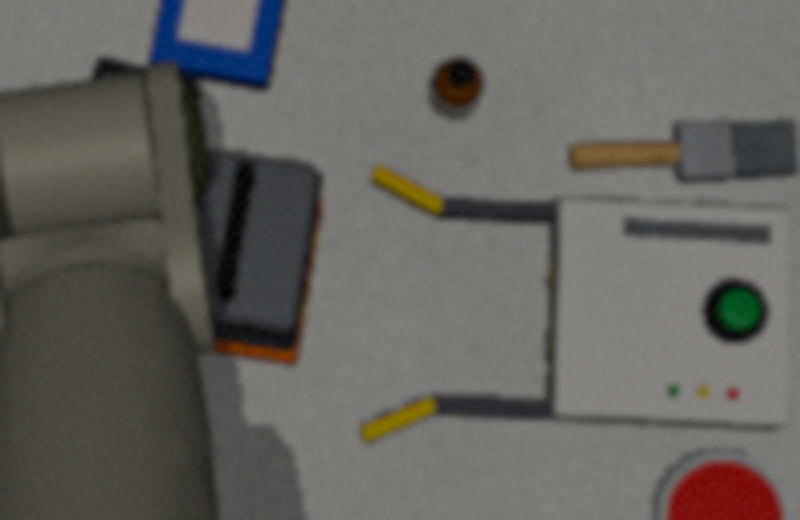

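The top view shows the pack nose at crop x of about 300–320, so it moved only about 10 mm and turned 0.08 rad. The tool moved more than that, so I'll check the contact from the other cameras.

```bash
python3 -c "
from h import *
p=env.get_image('side'); q=env.get_image('wrist'); W=cloud(p)
a=cv2.resize(p['image'][130:270,250:390],(560,560),interpolation=cv2.INTER_CUBIC)
b=cv2.resize(q['image'][:, :],(240*640//640,150)); 
cv2.imwrite('pics/s2.png',a); cv2.imwrite('pics/w2.png',q['image'])
hsv=cv2.cvtColor(p['image'],cv2.COLOR_BGR2HSV)
x,y,z=[W[...,i] for i in range(3)]
m=(hsv[...,0]>3)&(hsv[...,0]<18)&(hsv[...,1]>150)&(x>.5)&(x<.7)&(y>.03)&(y<.25)&(z<.04)
print(m.sum(),rect(W[m]),np.nanpercentile(W[m],[1,50,99],axis=0).round(3))
"
```

```text
357 (array([556.6, 108.9]), array([ 85.8, 163.9]), 31.146080017089844, [[477.5, 156.8000030517578], [562.2999877929688, 16.5], [635.7999877929688, 60.900001525878906], [551.0, 201.1999969482422]]) [[0.525 0.059 0.007]
 [0.565 0.072 0.021]
 [0.631 0.192 0.031]]
```

View pics/w2.png

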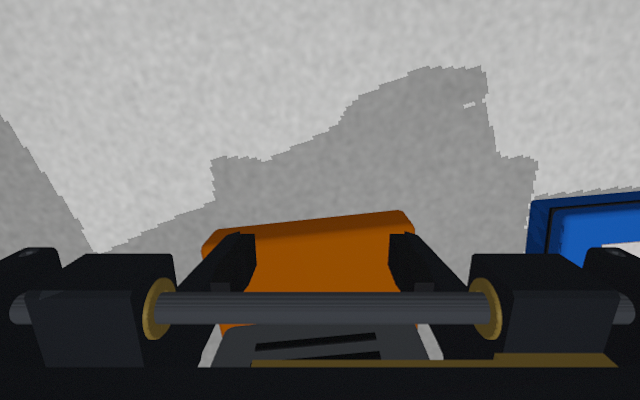

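View pics/s2.png

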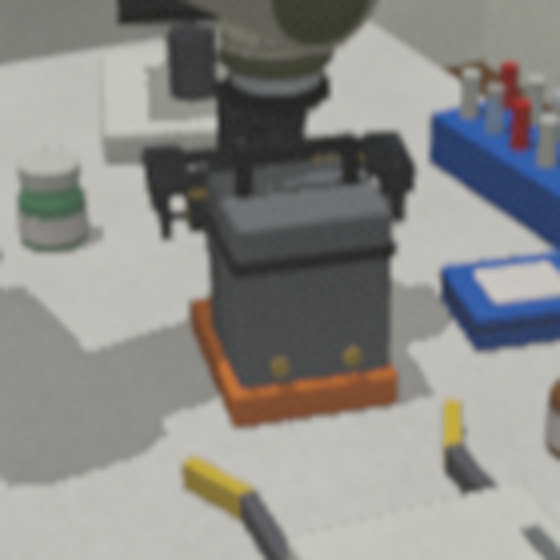

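The wrist view shows the fingertips at (240,240) and (400,240), apparently over the orange step, whose rear edge is at row 215–230. I'll measure it with wrist depth.

```bash
python3 -c "
from h import *
print(env.finger_overhang); st()
q=env.get_image('wrist'); W=cloud(q); T=np.linalg.inv(np.array(q['world_to_cam'])); print('cam',T[:3,3].round(3),T[:3,2].round(2))
for u,v in [(215,240),(240,222),(240,238),(240,250),(240,270),(400,220),(400,238),(400,250),(400,270),(320,223),(320,240),(320,270),(320,210),(320,150),(300,340)]: print(u,v,W[v,u].round(4))
hsv=cv2.cvtColor(q['image'],cv2.COLOR_BGR2HSV)
m=(hsv[...,0]>3)&(hsv[...,0]<18)&(hsv[...,1]>150)&(W[...,2]<.05)
print(rect(W[m]),np.nanpercentile(W[m],[1,25,50,75,99],axis=0).round(3))
"
```

```text
0.014
4.53 [0.6131 0.1965 0.0188] y-axis [ 0.958 -0.288  0.002] ang -0.2917 x [0.288 0.958 0.001] z [ 0.003  0.001 -1.   ] F [3.6 2.6 5. ] 0.06975405039186482 [0.13 0.78 1.32 0.   1.03 0.42]
cam [0.634 0.268 0.175] [-0.08 -0.27 -0.96]
215 240 [0.5576 0.2155 0.0209]
240 222 [ 5.664e-01  2.151e-01 -2.000e-04]
240 238 [0.576  0.2168 0.0327]
240 250 [0.5799 0.2164 0.0473]
240 270 [0.5794 0.2101 0.0545]
400 220 [0.6578 0.1973 0.0203]
400 238 [0.6535 0.1945 0.0348]
400 250 [0.6506 0.1947 0.0466]
400 270 [0.6478 0.1873 0.0509]
320 223 [0.615  0.2055 0.0135]
320 240 [0.6139 0.202  0.0282]
320 270 [0.6089 0.1852 0.0284]
320 210 [0.6159 0.2087 0.0007]
320 150 [0.6264 0.2435 0.001 ]
300 340 [0.5914 0.1618 0.049 ]
(array([602.8, 178.9]), array([ 66. , 116.7]), 76.00588989257812, [[538.2000122070312, 161.0], [651.4000244140625, 132.8000030517578], [667.2999877929688, 196.89999389648438], [554.2000122070312, 225.10000610351562]]) [[0.553 0.164 0.006]
 [0.593 0.184 0.026]
 [0.613 0.195 0.028]
 [0.633 0.202 0.029]
 [0.66  0.216 0.03 ]]
```

```bash
python3 -c "
from h import *
q=env.get_image('wrist'); W=cloud(q)
for u in (225,235,245,405,410):
  for v in range(206,262,4): print(u,v,q['image'][v,u],(W[v,u]*1000).round(1))
p=q['image'][180:300,180:460]; cv2.imwrite('pics/w3.png',cv2.resize(p,None,fx=2.8,fy=2.8,interpolation=cv2.INTER_NEAREST))
"
```

```text
225 206 [149 149 149] [562.  227.7   1.1]
225 210 [149 150 149] [561.2 225.4   1.4]
225 214 [142 143 143] [ 5.596e+02  2.226e+02 -1.000e-01]
225 218 [146 146 146] [559.1 220.5   0.9]
225 222 [146 146 146] [557.7 217.8  -0. ]
225 226 [140 140 139] [5.570e+02 2.155e+02 5.000e-01]
225 230 [ 4 49 98] [559.3 215.4   8. ]
225 234 [  0  49 101] [560.9 214.8  13.6]
225 238 [21 17 14] [570.6 220.4  36.7]
225 242 [20 16 16] [572.1 220.1  41.7]
225 246 [23 19 17] [573.7 220.   46.6]
225 250 [23 18 17] [574.3 219.2  49.4]
225 254 [16 15 14] [574.6 218.2  51.7]
225 258 [18 15 17] [575.6 217.8  55.2]
235 206 [146 148 147] [567.6 225.9   0.7]
235 210 [145 147 147] [5.666e+02 2.235e+02 5.000e-01]
235 214 [148 148 148] [565.9 221.2   1.1]
235 218 [147 147 146] [5.646e+02 2.185e+02 1.000e-01]
235 222 [146 146 146] [563.9 216.2   0.7]
235 226 [139 141 143] [563.  213.8   0.9]
235 230 [ 4 49 99] [565.1 213.8   8.3]
235 234 [23 18 16] [574.5 219.7  33. ]
235 238 [21 19 18] [575.7 219.2  37.5]
235 242 [16 17 15] [575.8 218.   39.7]
235 246 [18 15 15] [576.5 217.3  43. ]
235 250 [18 17 17] [577.5 216.9  46
[... 1178 characters left out ...]
2.5 194.9  48.2]
405 254 [18 18 15] [651.7 194.8  51.4]
405 258 [19 14 13] [650.8 195.   54.9]
410 206 [149 150 150] [ 6.687e+02  1.952e+02 -1.000e-01]
410 210 [146 147 147] [ 6.682e+02  1.926e+02 -2.000e-01]
410 214 [152 153 153] [6.675e+02 1.903e+02 2.000e-01]
410 218 [156 156 155] [666.8 188.1   1.1]
410 222 [ 0 42 96] [662.3 195.7  22.7]
410 226 [  4  69 134] [661.  195.7  27.4]
410 230 [  1  75 145] [660.4 194.   28.3]
410 234 [23 20 16] [658.9 194.7  34. ]
410 238 [22 20 18] [657.8 194.7  37.9]
410 242 [18 17 15] [656.7 194.4  41.3]
410 246 [15 15 15] [656.1 193.   42.5]
410 250 [17 16 15] [655.  193.4  46.6]
410 254 [20 16 16] [653.8 194.2  51.4]
410 258 [18 16 15] [652.9 194.1  54.5]
```

View pics/w3.png

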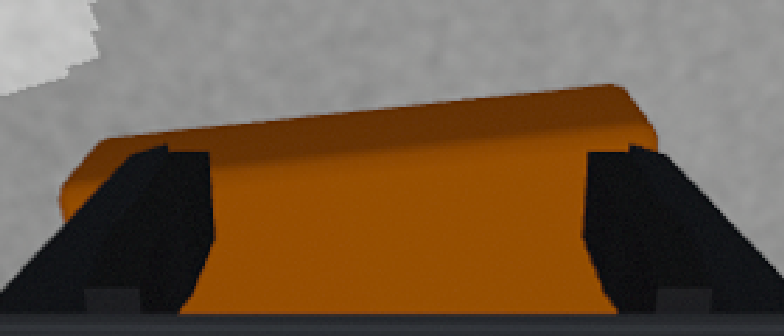

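The fingertips really are riding on top of the foot: the tips are at z of about 0.029, so the reported TCP height doesn't match the real tip height. I'll lift, back off behind the foot, align the yaw, and measure the true tip height.

Request:
play_rows(
  moves="0 0 0 0 0 0.01 0.07;0 0 0 0 0 0.01 0.07;0 0 0.028 0 0.013 0 0.07;0 0 0.028 0.0005 0.013 0 0.07;0 0 0.028 0.0005 0.013 0 0.07;0 0 0.028 0.0005 0.012 0 0.07;0 0 0 0 0 0 0.07;0 0 0 0 0 0 0.07",
)

```text
t: 5.3
tcp_pos: [0.6133, 0.2481, 0.0375]
orientation: [-2.409, -2.016, 0.001]
ft_force: [0.5, 0.1, 0.5]
opening: 0.07
grip_force: 0.0
```

```bash
cat >> h.py <<'E'
def tips():
    q=env.get_image('wrist'); W=cloud(q)*1000; g=q['image'].max(-1)
    for lo,hi in((190,262),(378,450)):
        m=np.zeros((400,640),bool); m[200:300,lo:hi]=True
        m&=(g<32)&(W[...,2]>-20)&(W[...,2]<75)
        m=cv2.erode(m.astype(np.uint8),np.ones((3,3)))>0
        w=W[m]; k=w[:,2]<np.percentile(w[:,2],4)
        print("tip lowest",w[k].mean(0).round(1),"min z",w[:,2].min().round(1),m.sum())
    hsv=cv2.cvtColor(q['image'],cv2.COLOR_BGR2HSV)
    m=(hsv[...,0]>3)&(hsv[...,0]<18)&(hsv[...,1]>150)&(abs(W[...,2]-15)<10)&(W[...,1]>40)
    w=W[m]
    if len(w)>30:
        c=np.polyfit(w[:,0],w[:,1],1); print("rear face: y=%.1f at x=600, slope %.3f"%(np.polyval(c,600),c[0]),"x range",w[:,0].min().round(),w[:,0].max().round(),len(w))
E
python3 -c "
from h import *
pk(); tips()"
```

```text
5.3 [0.6133 0.2481 0.0375] y-axis [ 0.984 -0.176 -0.001] ang -0.1773 x [ 0.176  0.984 -0.   ] z [-0.001 -0.    -1.   ] F [0.5 0.1 0.5] 0.06996756963280129 [ 0.21  0.8   1.24 -0.    1.11  0.39]
slope -4.6834344379233026e-06 width 105.92383870039356 len 89.17547228564928 o [595.  140.5] a 0.180 along -167.1 lat 19.6 theta 0.116 contact tcp [609.2 218.3]
tip lowest [577.1 261.5  50.5] min z 48.2 1096
tip lowest [654.  249.7  50.5] min z 48.2 1055
rear face: y=207.8 at x=600, slope -0.184 x range 557.0 657.0 2318
```

Request:
play_rows(
  moves="0 0 0 0 0 -0.01 0.07;0 0 0 0 0 -0.01 0.07;0 0 0 0 0 -0.008 0.07;0 0 0 0 0 -0.003 0.07;0 0 0 0 0 0 0.07;0 0 0 0 0 0 0.07",
)

```text
t: 5.9
tcp_pos: [0.6137, 0.2471, 0.0068]
orientation: [-2.411, -2.014, 0.0]
ft_force: [0.4, 0.2, 0.3]
opening: 0.0699
grip_force: 0.0
```

```bash
python3 -c "
from h import *
st(); tips()"
```

```text
5.9 [0.6137 0.2471 0.0068] y-axis [ 0.984 -0.178 -0.   ] ang -0.1792 x [ 0.178  0.984 -0.   ] z [-0. -0. -1.] F [0.4 0.2 0.3] 0.06988841979792795 [0.21 0.84 1.25 0.   1.05 0.39]
tip lowest [577.5 260.8  20.7] min z 17.8 2434
tip lowest [653.2 248.2  21.3] min z 17.9 2323
rear face: y=207.4 at x=600, slope -0.183 x range 552.0 663.0 378
```

The tips are really at about 18 mm with no contact force, so I'll go about 10 mm lower and replan the arc.

Request:
play_rows(
  moves="0 0 0 0 0 -0.004 0.07;0 0 0 0 0 -0.003 0.07;0 0 0 0 0 -0.002 0.07;0 0 0 0 0 0 0.07;0 0 0 0 0 0 0.07",
)

```text
t: 6.37
tcp_pos: [0.6136, 0.2472, -0.0021]
orientation: [-2.411, -2.014, 0.0]
ft_force: [-0.2, 0.6, 0.3]
opening: 0.07
grip_force: 0.0
```

```bash
python3 -c "
from h import *
st(); tips()
from plan import *
tab((595,140.4),.18,[(36,.40,8),(8,.40,2),(52,.0643,9)])"
```

```text
6.37 [ 0.6136  0.2472 -0.0021] y-axis [ 0.984 -0.178 -0.   ] ang -0.179 x [ 0.178  0.984 -0.   ] z [-0. -0. -1.] F [-0.2  0.6  0.3] 0.07000172693359481 [ 0.21  0.85  1.26 -0.    1.04  0.39]
tip lowest [577.6 260.7  11.8] min z 8.9 2495
tip lowest [653.7 248.6  12.3] min z 8.7 2319
rear face: y=207.8 at x=600, slope -0.183 x range 551.0 663.0 2986
start tcp [609.1433363  218.12365173]
wz -0.027 dx 0.0013 dy -0.0048
wz -0.027 dx 0.0011 dy -0.0049
wz -0.028 dx 0.0010 dy -0.0049
wz -0.028 dx 0.0009 dy -0.0049
wz -0.027 dx 0.0007 dy -0.0049
wz -0.028 dx 0.0006 dy -0.0050
wz -0.028 dx 0.0005 dy -0.0050
wz -0.027 dx 0.0003 dy -0.0050
  tcp [615.5 178.7] along -131.9 lat 11.6 ang -0.400
wz -0.000 dx -0.0016 dy -0.0037
wz -0.000 dx -0.0016 dy -0.0037
  tcp [612.4 171.4] along -124.3 lat 8.9 ang -0.400
wz 0.037 dx -0.0049 dy -0.0043
wz 0.037 dx -0.0047 dy -0.0044
wz 0.037 dx -0.0046 dy -0.0046
wz 0.037 dx -0.0044 dy -0.0048
wz 0.037 dx -0.0042 dy -0.0049
wz 0.037 dx -0.0040 dy -0.0051
wz 0.037 dx -0.0038 dy -0.0052
wz 0.037 dx -0.0036 dy -0.0054
wz 0.037 dx -0.0034 dy -0.0055
  tcp [574.8 127.1] along -73.3 lat 0.3 ang -0.064
```

Request:
play_rows(
  moves="0 0 0 -0.0015 -0.009 0 0.07;0 0 0 -0.0015 -0.009 0 0.07;0 0 0 -0.001 -0.006 0 0.07;0 0 0 -0.0005 -0.004 0 0.07;0 0 0 0 0 0 0.07",
)

```text
t: 6.83
tcp_pos: [0.6092, 0.218, -0.0018]
orientation: [2.412, 2.012, -0.0]
ft_force: [-0.8, 1.1, 0.3]
opening: 0.0701
grip_force: 0.0
```

Request:
play_rows(
  moves="0 0 -0.027 0.0013 -0.0048 0 0.07;0 0 -0.027 0.0011 -0.0049 0 0.07;0 0 -0.027 0.001 -0.0049 0 0.07;0 0 -0.027 0.0009 -0.0049 0 0.07;0 0 0 0 0 0 0.07",
)

```text
t: 7.25
tcp_pos: [0.6142, 0.2, -0.0018]
orientation: [-2.519, -1.877, -0.004]
ft_force: [2.8, 2.7, -1.4]
opening: 0.0702
grip_force: 1.8
```

```bash
python3 -c "
from h import *
pk(); tips()"
```

```text
7.25 [ 0.6142  0.2    -0.0018] y-axis [ 0.958 -0.286  0.001] ang -0.29 x [0.286 0.958 0.002] z [ 0.002  0.002 -1.   ] F [ 2.8  2.7 -1.4] 0.0701621077458662 [0.13 0.82 1.32 0.   1.   0.42]
slope -0.0001383382576012642 width 105.5013528347231 len 89.5441540409995 o [591.5 125.5] a 0.299 along -151.8 lat 17.0 theta 0.235 contact tcp [614.7 201. ]
tip lowest [579.7 217.4  11.9] min z 9.4 2357
tip lowest [653.4 196.8  12.5] min z 9.1 2277
rear face: y=193.6 at x=600, slope -0.299 x range 577.0 646.0 2956
```

The pack now follows the fingers exactly, so I'll continue along the path.

Request:
play_rows(
  moves="0 0 -0.027 0.0007 -0.0049 0 0.07;0 0 -0.027 0.0006 -0.005 0 0.07;0 0 -0.027 0.0005 -0.005 0 0.07;0 0 -0.027 0.0003 -0.005 0 0.07;0 0 0 -0.0016 -0.0037 0 0.07;0 0 0 -0.0016 -0.0037 0 0.07;0 0 0 0 0 0 0.07",
)

```text
t: 7.93
tcp_pos: [0.6125, 0.1729, -0.0018]
orientation: [-2.614, -1.741, -0.003]
ft_force: [2.1, 3.9, -0.7]
opening: 0.0697
grip_force: 2.3
```

```bash
python3 -c "
from h import *
pk()
from plan import *
"
```

```text
7.93 [ 0.6125  0.1729 -0.0018] y-axis [ 0.923 -0.385  0.001] ang -0.3956 x [0.385 0.923 0.002] z [ 0.001  0.001 -1.   ] F [ 2.1  3.9 -0.7] 0.06974219521395915 [0.09 0.8  1.35 0.   0.99 0.49]
slope -5.962993648608721e-05 width 105.87631164192476 len 88.82909252579813 o [582.1 101.2] a 0.405 along -127.0 lat 9.2 theta 0.340 contact tcp [613.2 173.8]
```

Request:
play_rows(
  moves="0 0 0.037 -0.0049 -0.0043 0 0.07;0 0 0.037 -0.0047 -0.0044 0 0.07;0 0 0.037 -0.0046 -0.0046 0 0.07;0 0 0.037 -0.0044 -0.0048 0 0.07;0 0 0.037 -0.0042 -0.0049 0 0.07;0 0 0 0 0 0 0.07",
)

```text
t: 8.48
tcp_pos: [0.5889, 0.1497, -0.0018]
orientation: [-2.44, -1.978, -0.0]
ft_force: [-0.2, 4.9, 1.4]
opening: 0.0699
grip_force: 1.9
```

```bash
python3 -c "
from h import *
pk()
"
```

```text
8.48 [ 0.5889  0.1497 -0.0018] y-axis [ 0.978 -0.207 -0.001] ang -0.2083 x [0.207 0.978 0.001] z [-0.     0.001 -1.   ] F [-0.2  4.9  1.4] 0.0698521475135726 [0.06 0.75 1.45 0.   0.94 0.26]
slope 8.39269809867017e-07 width 106.62977653346667 len 86.48937539165182 o [572.8  74. ] a 0.201 along -99.2 lat 1.7 theta 0.137 contact tcp [588.6 151.4]
```

```bash
python3 -c "
from plan import *
tab((572.8,74.0),.203,[(25,.0643,5),(25,.0643,5),(25,.0643,5)])"
```

```text
start tcp [588.72708194 151.37782668]
wz 0.028 dx -0.0031 dy -0.0045
wz 0.028 dx -0.0030 dy -0.0046
wz 0.028 dx -0.0028 dy -0.0047
wz 0.028 dx -0.0027 dy -0.0047
wz 0.028 dx -0.0026 dy -0.0048
  tcp [574.5 128.1] along -74.3 lat -0.0 ang -0.064
wz -0.000 dx -0.0003 dy -0.0050
wz -0.000 dx -0.0003 dy -0.0050
wz -0.000 dx -0.0003 dy -0.0050
wz -0.000 dx -0.0003 dy -0.0050
wz -0.000 dx -0.0003 dy -0.0050
  tcp [572.9 103.1] along -49.3 lat -0.0 ang -0.064
wz -0.000 dx -0.0003 dy -0.0050
wz -0.000 dx -0.0003 dy -0.0050
wz -0.000 dx -0.0003 dy -0.0050
wz -0.000 dx -0.0003 dy -0.0050
wz -0.000 dx -0.0003 dy -0.0050
  tcp [571.3  78.2] along -24.3 lat -0.0 ang -0.064
```

Request:
play_rows(
  moves="0 0 0.029 -0.0031 -0.0045 0 0.07;0 0 0.029 -0.003 -0.0046 0 0.07;0 0 0.029 -0.0028 -0.0047 0 0.07;0 0 0.029 -0.0027 -0.0047 0 0.07;0 0 0.028 -0.0026 -0.0048 0 0.07;0 0 0 0 0 0 0.07",
)

```text
t: 9.03
tcp_pos: [0.5749, 0.1266, -0.0018]
orientation: [-2.292, -2.147, -0.001]
ft_force: [-0.6, 6.0, 2.1]
opening: 0.0702
grip_force: 2.7
```

```bash
python3 -c "
from h import *
pk(); tips()
"
```

```text
9.03 [ 0.5749  0.1266 -0.0018] y-axis [ 0.998 -0.065 -0.001] ang -0.065 x [0.065 0.998 0.001] z [-0.001  0.001 -1.   ] F [-0.6  6.   2.1] 0.07016441926887247 [0.02 0.72 1.52 0.   0.91 0.08]
slope 1.958249696044467e-07 width 106.59675027986816 len 81.40712001882872 o [570.4  49.6] a 0.071 along -74.7 lat 0.9 theta 0.007 contact tcp [576.  128.4]
tip lowest [537.3 135.9  12.2] min z 9.6 2366
tip lowest [614.6 132.3  12.5] min z 9.0 2294
rear face: y=114.8 at x=600, slope -0.062 x range 539.0 610.0 2963
```

The pack is aligned: lateral 0.9 mm, yaw about 0, 75 mm to go. Now a straight push.

Request:
play_rows(
  moves="0 0 0 -0.0003 -0.006 0 0.07;0 0 0 -0.0003 -0.006 0 0.07;0 0 0 -0.0004 -0.006 0 0.07;0 0 0 -0.0004 -0.006 0 0.07;0 0 0 -0.0004 -0.006 0 0.07;0 0 0 -0.0004 -0.006 0 0.07;0 0 0 0 0 0 0.07",
)

```text
t: 9.72
tcp_pos: [0.573, 0.0903, -0.0018]
orientation: [-2.294, -2.145, -0.001]
ft_force: [-0.8, 3.7, 0.8]
opening: 0.0704
grip_force: 1.4
```

Request:
play_rows(
  moves="0 0 0 -0.0003 -0.006 0 0.07;0 0 0 -0.0003 -0.006 0 0.07;0 0 0 -0.0004 -0.006 0 0.07;0 0 0 -0.0004 -0.006 0 0.07;0 0 0 -0.0003 -0.005 0 0.07;0 0 0 0 0 0 0.07",
)

```text
t: 10.22
tcp_pos: [0.5713, 0.0614, -0.0018]
orientation: [-2.294, -2.145, -0.001]
ft_force: [0.1, 3.9, 1.5]
opening: 0.0697
grip_force: 2.0
```

```bash
python3 -c "
from h import *
pk(); tips()
"
```

```text
10.22 [ 0.5713  0.0614 -0.0018] y-axis [ 0.998 -0.067 -0.   ] ang -0.067 x [0.067 0.998 0.001] z [-0.     0.001 -1.   ] F [0.1 3.9 1.5] 0.06971548811297239 [-0.1   0.69  1.57  0.    0.88 -0.03]
slope -7.531810413441028e-07 width 105.51264272803382 len 75.73452383122634 o [565.7 -14.5] a 0.066 along -10.5 lat 0.3 theta 0.002 contact tcp [570.9  64.4]
tip lowest [533.7  71.   12.2] min z 8.2 2347
tip lowest [610.8  67.   12.4] min z 9.2 2245
rear face: y=49.4 at x=600, slope -0.067 x range 535.0 606.0 2973
```

Request:
play_rows(
  moves="0 0 0 -0.0001 -0.002 0 0.07;0 0 0 -0.0001 -0.002 0 0.07;0 0 0 -0.0001 -0.002 0 0.07",
)

```text
t: 10.57
tcp_pos: [0.571, 0.0566, -0.0018]
orientation: [-2.293, -2.146, -0.002]
ft_force: [1.2, 12.6, 2.1]
opening: 0.0701
grip_force: 5.9
```

Request:
play_rows(
  moves="0 0 0 0 -0.001 0 0.07;0 0 0 0 -0.001 0 0.07",
)

```text
t: 10.73
tcp_pos: [0.571, 0.0546, -0.0018]
orientation: [-2.293, -2.145, -0.002]
ft_force: [0.6, 12.1, 2.2]
opening: 0.0702
grip_force: 6.1
```

Request:
play_rows(
  moves="0 0 0 0 -0.001 0 0.07",
)

```text
t: 10.82
tcp_pos: [0.571, 0.0537, -0.0018]
orientation: [-2.293, -2.145, -0.002]
ft_force: [-0.3, 12.6, 2.2]
opening: 0.0699
grip_force: 6.1
```

Sliding force is about 12 N. I'll step until it rises.

Request:
play_rows(
  moves="0 0 0 0 -0.001 0 0.07;0 0 0 0 -0.0005 0 0.07",
)

```text
t: 10.98
tcp_pos: [0.571, 0.0533, -0.0018]
orientation: [-2.292, -2.144, -0.004]
ft_force: [1.1, 21.1, 1.7]
opening: 0.0696
grip_force: 11.0
```

Request:
play_rows(
  moves="0 0 0 0 -0.0005 0 0.07;0 0 0 0 -0.0005 0 0.07",
)

```text
t: 11.15
tcp_pos: [0.5709, 0.0533, -0.0018]
orientation: [-2.291, -2.144, -0.005]
ft_force: [0.5, 26.8, 3.6]
opening: 0.0701
grip_force: 13.8
```

```bash
python3 -c "
from h import *
pk(); tips()
"
```

```text
11.15 [ 0.5709  0.0533 -0.0018] y-axis [ 0.998 -0.066 -0.   ] ang -0.0664 x [0.066 0.998 0.005] z [-0.     0.005 -1.   ] F [ 0.5 26.8  3.6] 0.07006662745409598 [-0.11  0.69  1.57  0.01  0.88 -0.05]
slope 3.48425695697748e-08 width 106.76075615498519 len 74.36797158306254 o [566.1 -23. ] a 0.077 along -2.0 lat 1.3 theta 0.013 contact tcp [572.2  55.8]
tip lowest [533.4  62.7  12.1] min z 9.1 2374
tip lowest [610.8  58.8  12.8] min z 8.9 2226
rear face: y=41.3 at x=600, slope -0.066 x range 535.0 606.0 2927
```

The pack has hit the stop: force is up to 27 N with no motion, and the rear face is at the home position. Next I'll back off, rise clear of the handle, and go to the button.

Request:
play_rows(
  moves="0 0 0 0.0005 0.008 0 0.07;0 0 0 0.001 0.012 0 0.07;0 0 0 0.001 0.015 0 0.07;0 0 0 0 0.015 0.01 0.07;0 0 0 0 0.01 0.03 0.07;0 0 0 0 0 0.04 0.07;0 0 0 0 0 0.04 0.07;0 0 0 0 0 0.04 0.07",
)

```text
t: 11.92
tcp_pos: [0.5732, 0.1099, 0.1598]
orientation: [2.293, 2.147, -0.002]
ft_force: [-0.2, -0.6, 0.5]
opening: 0.0704
grip_force: 0.0
```

Request:
play_rows(
  moves="0 0 0 0 0 0.04 0.07;0 0 0 0 0 0.04 0.07;0 0 0 0 0 0.02 0.07;0 0 0 0 0 0 0;0 0 0 0 0 0 0",
)

```text
t: 12.33
tcp_pos: [0.5738, 0.1097, 0.2583]
orientation: [2.293, 2.146, 0.001]
ft_force: [0.7, 0.2, -0.5]
opening: 0.0585
grip_force: 0.0
```

```bash
python3 -c "
from h import *
pk()
p=env.get_image('side'); W=cloud(p)*1000; m=(np.hypot(W[...,0]-552.5,W[...,1]+214.5)<28)
hsv=cv2.cvtColor(p['image'],cv2.COLOR_BGR2HSV)
g=m&(hsv[...,0]>40)&(hsv[...,0]<85)&(hsv[...,1]>100)&(W[...,2]>66); k=m&(hsv[...,2]<50)&(hsv[...,1]<90)
print('green',W[g].mean(0).round(1),W[g][:,2].max(),rect(W[g]/1000)[:2]); print('collar z',np.percentile(W[k][:,2],[5,50,80,95]).round(1))
p=env.get_image('top'); W=cloud(p)*1000; m=(np.hypot(W[...,0]-552.5,W[...,1]+214.5)<28);hsv=cv2.cvtColor(p['image'],cv2.COLOR_BGR2HSV)
g=m&(hsv[...,0]>40)&(hsv[...,0]<85)&(hsv[...,1]>100); k=m&(hsv[...,2]<50)&(hsv[...,1]<90)
print('green',W[g].mean(0).round(1),rect(W[g]/1000)[:2]); print('collar z',np.percentile(W[k][:,2],[5,50,80,95]).round(1))
"
```

```text
12.33 [0.5738 0.1097 0.2583] y-axis [ 0.998 -0.066  0.001] ang -0.0663 x [ 0.066  0.998 -0.001] z [ 0.001 -0.001 -1.   ] F [ 0.7  0.2 -0.5] 0.05854897732693385 [-0.01  0.43  1.26 -0.    1.45  0.06]
slope -7.768284241045102e-08 width 106.30985909528226 len 90.1651030690214 o [565.6 -22.9] a 0.082 along -2.0 lat 0.8 theta 0.017 contact tcp [572.1  55.8]
green [ 548.4 -220.    67.6] 69.93379292923174 (array([ 548.6, -220.1]), array([21. , 19.7]))Traceback (most recent call last):
  File "<string>", line 7, in <module>
    print('green',W[g].mean(0).round(1),W[g][:,2].max(),rect(W[g]/1000)[:2]); print('collar z',np.percentile(W[k][:,2],[5,50,80,95]).round(1))
                                                                                               ~~~~~~~~~~~~~^^^^^^^^^^^^^^^^^^^^^^^^
    return _quantile_unchecked(
        a, q, axis, out, overwrite_input, method, keepdims, weights)
    return _ureduce(a,
                    func=_quantile_ureduce_func,
    ...<5 lines>...
                    overwrite_input=overwrite_input,
                    method=method)
    r = func(a, **kwargs)
    result = _quantile(arr,
                       quantiles=q,
    ...<2 lines>...
                       out=out,
                       weights=wgt)
    slices_having_nans = np.isnan(arr[-1, ...])
                                  ~~~^^^^^^^^^
IndexError: index -1 is out of bounds for axis 0 with size 0
```

Clear of the pack. I'll move above the button with the fingers closed, then check the foot/charger gap and the button from the wrist camera.

Request:
play_rows(
  moves="0 0 0 -0.0024 -0.036 0 0;0 0 0 -0.0024 -0.036 0 0;0 0 0 -0.0024 -0.036 0 0;0 0 0 -0.0024 -0.036 0 0;0 0 0 -0.0024 -0.036 0 0;0 0 0 -0.0024 -0.036 0 0;0 0 0 -0.0024 -0.036 0 0;0 0 0 -0.0024 -0.036 0 0",
)

```text
t: 13.1
tcp_pos: [0.5536, -0.1799, 0.2562]
orientation: [-2.292, -2.145, 0.002]
ft_force: [1.3, 0.6, -0.9]
opening: 0.0007
grip_force: 0.0
```

Request:
play_rows(
  moves="0 0 0 -0.002 -0.036 0 0;0 0 0 0 0 0 0;0 0 0 0 0 0 0;0 0 0 0 0 0 0",
)

```text
t: 13.43
tcp_pos: [0.5522, -0.2137, 0.2568]
orientation: [-2.292, -2.145, 0.001]
ft_force: [-0.3, 1.3, 0.0]
opening: 0.0004
grip_force: 0.0
```

```bash
python3 -c "
from h import *
st(); p=env.get_image('wrist'); W=cloud(p)*1000; cv2.imwrite('pics/w4.png',p['image'])
hsv=cv2.cvtColor(p['image'],cv2.COLOR_BGR2HSV)
near=(np.hypot(W[...,0]-552.5,W[...,1]+214.5)<40)
g=near&(hsv[...,0]>40)&(hsv[...,0]<85)&(hsv[...,1]>100)&(W[...,2]>55); print('green',g.sum(),W[g].mean(0).round(1) if g.any() else '',rect(W[g]/1000)[:2] if g.any() else '')
k=near&(hsv[...,2]<60)&(W[...,2]<75); print('collar z',np.percentile(W[k][:,2],[5,50,80,95]).round(1) if k.any() else '',)
# profile along dock axis around stop for lateral offsets
D=np.array([-np.sin(.0643),-np.cos(.0643)]);N=np.array([np.cos(.0643),-np.sin(.0643)])
r=W[...,:2]-[564.7,-24.9]; u=r@D; v=r@N
for lat in(-40,0,40):
  m=(abs(v-lat)<1)&(u>50)&(u<90)&(W[...,2]<60); o=np.argsort(u[m]); print(lat,[(round(float(a),1),round(float(b),1),int(h)) for a,b,h in zip(u[m][o],W[...,2][m][o],hsv[...,0][m][o])][::2])
"
```

```text
13.43 [ 0.5522 -0.2137  0.2568] y-axis [ 0.998 -0.066 -0.002] ang -0.066 x [0.066 0.998 0.001] z [-0.002  0.001 -1.   ] F [-0.3  1.3  0. ] 0.0004316286675992332 [-0.57  0.45  1.23  0.    1.46 -0.5 ]
green 493 [ 552.2 -214.5   69.3] (array([ 552.6, -215.6]), array([28.3, 28.6]))
collar z [55.3 57.5 58.2 59.2]
-40 [(69.4, 51.0, 100), (69.5, 34.9, 13), (69.7, 53.6, 101), (70.0, 30.2, 12), (72.7, 44.1, 78), (73.8, 45.0, 53), (74.8, 44.5, 53), (77.0, 45.6, 54), (77.9, 45.0, 48), (79.1, 46.3, 53), (80.1, 45.7, 53), (81.2, 46.1, 60), (82.2, 46.1, 53), (83.1, 44.7, 60), (84.1, 44.0, 60), (85.3, 44.7, 60), (86.4, 45.5, 53), (87.4, 45.3, 60), (88.5, 45.7, 48), (89.6, 45.8, 54)]
0 [(69.6, 51.8, 102), (69.7, 44.4, 6), (72.7, 43.5, 78), (74.9, 45.4, 53), (77.0, 45.0, 53), (79.2, 46.1, 53), (81.2, 45.8, 53), (83.3, 46.0, 53), (85.4, 45.5, 60), (87.5, 46.0, 60), (89.6, 44.7, 53)]
40 [(69.5, 58.4, 96), (69.7, 43.6, 11), (69.7, 52.3, 103), (69.9, 28.2, 12), (72.8, 44.2, 78), (73.9, 44.1, 60), (74.9, 44.4, 60), (76.1, 45.9, 53), (77.2, 46.0, 54), (78.2, 46.2, 53), (79.2, 45.6, 53), (80.3, 46.1, 53), (81.3, 45.7, 60), (82.4, 46.2, 48), (83.3, 45.0, 53), (84.5, 46.1, 48), (85.6, 46.5, 50), (86.6, 46.1, 53), (87.6, 45.5, 53), (88.7, 46.7, 53), (89.7, 46.0, 60)]
```

View pics/w4.png

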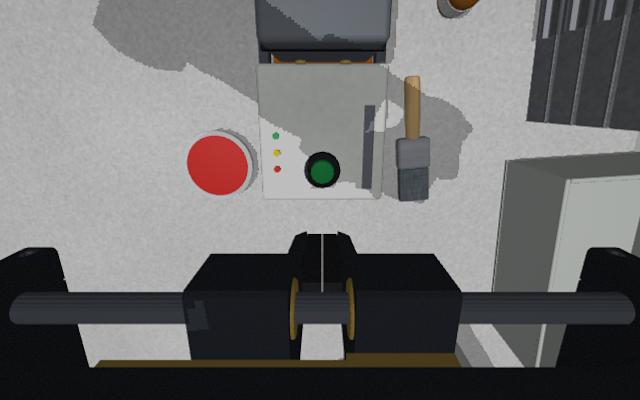

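The wrist view shows the orange foot flush with the charger edge (row 62). The button is at (322,170), world (0.552,-0.215), and its collar sits about 10 mm below the cap. Descending to press.

Request:
play_rows(
  moves="0 0 0 0 -0.001 -0.035 0;0 0 0 0 0 -0.035 0;0 0 0 0 0 -0.035 0;0 0 0 0 0 -0.035 0;0 0 0 0 0 -0.03 0;0 0 0 0 0 -0.015 0;0 0 0 0 0 0 0;0 0 0 0 0 0 0",
)

```text
t: 14.15
tcp_pos: [0.5526, -0.2143, 0.0731]
orientation: [-2.291, -2.148, 0.0]
ft_force: [-0.6, -1.0, 0.4]
opening: 0.0007
grip_force: 0.0
```

Request:
play_rows(
  moves="0 0 0 0 0 -0.003 0;0 0 0 0 0 -0.003 0;0 0 0 0 0 0 0",
)

```text
t: 14.4
tcp_pos: [0.5527, -0.2153, 0.0676]
orientation: [2.293, 2.147, 0.0]
ft_force: [-0.9, 0.3, 0.2]
opening: 0.0001
grip_force: 0.0
```

```bash
python3 -c "
from h import *
st()"
```

```text
14.4 [ 0.5527 -0.2153  0.0676] y-axis [ 0.998 -0.066  0.001] ang -0.0657 x [ 0.066  0.998 -0.   ] z [ 0.001 -0.001 -1.   ] F [-0.9  0.3  0.2] 0.00012137186937850831 [-0.57  0.62  1.47 -0.    1.05 -0.5 ]
```

Request:
play_rows(
  moves="0 0 0 0 0 -0.003 0;0 0 0 0 0 -0.003 0;0 0 0 0 0 -0.002 0;0 0 0 0 0 -0.002 0;0 0 0 0 0 0 0",
)

```text
t: 14.82
tcp_pos: [0.5524, -0.2154, 0.0568]
orientation: [-2.293, -2.147, 0.0]
ft_force: [-0.7, 0.9, 1.3]
opening: 0.0005
grip_force: 0.9
```

Request:
play_rows(
  moves="0 0 0 0 0 -0.002 0;0 0 0 0 0 0 0",
)

```text
t: 14.98
tcp_pos: [0.5525, -0.2155, 0.055]
orientation: [2.293, 2.147, 0.0]
ft_force: [-1.6, 0.9, 3.2]
opening: 0.0003
grip_force: 1.4
```

Request:
play_rows(
  moves="0 0 0 0 0 -0.002 0;0 0 0 0 0 0 0",
)

```text
t: 15.15
tcp_pos: [0.5526, -0.2155, 0.053]
orientation: [2.293, 2.147, 0.0]
ft_force: [-0.3, 0.5, 3.3]
opening: 0.0004
grip_force: 2.0
```

Contact with the button spring at about 0.0575. Pressing to the bottom.

Request:
play_rows(
  moves="0 0 0 0 0 -0.001 0;0 0 0 0 0 -0.001 0;0 0 0 0 0 0 0",
)

```text
t: 15.4
tcp_pos: [0.5526, -0.2155, 0.0517]
orientation: [2.293, 2.147, 0.0]
ft_force: [-2.8, 0.9, 8.7]
opening: 0.0008
grip_force: 4.2
```

Request:
play_rows(
  moves="0 0 0 0 0 -0.001 0;0 0 0 0 0 0 0;0 0 0 0 0 0 0",
)

```text
t: 15.65
tcp_pos: [0.5526, -0.2155, 0.0515]
orientation: [2.293, 2.147, 0.0]
ft_force: [-6.8, 2.3, 16.1]
opening: 0.0004
grip_force: 8.1
```

It has bottomed at 16 N with no more travel. Releasing and retreating straight up.

Request:
play_rows(
  moves="0 0 0 0 0 0.005 0;0 0 0 0 0 0.01 0;0 0 0 0 0 0.03 0;0 0 0 0 0 0.04 0;0 0 0 0 0 0.04 0;0 0 0 0 0 0.04 0;0 0 0 0 0 0.03 0;0 0 0 0 0 0 0",
)

```text
t: 16.32
tcp_pos: [0.554, -0.2162, 0.2519]
orientation: [2.286, 2.14, 0.004]
ft_force: [0.0, -0.0, 1.2]
opening: 0.0005
grip_force: 0.0
```

```bash
python3 - <<'E'
from h import *
pk(); p=env.get_image('top'); W=cloud(p)
for t in("oil_bottle","petri_dish","slide_box","beaker","mount_brush","stain_jar"):
    for c in env.cut_out(p,t)[:1]:
        w=W[c["mask"]]; print(t,round(c["confidence"],2),np.round(np.nanmedian(w,0),3))
q=env.get_image('wrist'); W=cloud(q)*1000; cv2.imwrite('pics/w5.png',q['image'])
hsv=cv2.cvtColor(q['image'],cv2.COLOR_BGR2HSV)
g=(np.hypot(W[...,0]-552.5,W[...,1]+214.5)<30)&(hsv[...,0]>40)&(hsv[...,0]<85)&(hsv[...,1]>100); print('green',W[g].mean(0).round(1))
r=W[...,:2]-[564.7,-24.9]; D=np.array([-np.sin(.0643),-np.cos(.0643)]); u=r@D
o=(hsv[...,0]>3)&(hsv[...,0]<16)&(hsv[...,1]>150)&(abs(u-70)<15)&(W[...,2]<45); print('foot front',np.percentile(u[o],[50,90,99]) if o.any() else None)
E
```

```text
16.32 [ 0.554  -0.2162  0.2519] y-axis [ 0.998 -0.066  0.01 ] ang -0.0658 x [ 0.066  0.998 -0.005] z [ 0.009 -0.006 -1.   ] F [ 0.  -0.   1.2] 0.0005157336745243835 [-0.57  0.45  1.24  0.    1.44 -0.5 ]
slope 9.961981220201467e-08 width 105.0890892409642 len 89.52512708668543 o [565.3 -23.4] a 0.068 along -1.5 lat 0.5 theta 0.004 contact tcp [570.7  55.4]
oil_bottle 0.5 [ 0.709 -0.03   0.05 ]
slide_box 0.75 [0.774 0.13  0.03 ]
mount_brush 0.97 [ 0.67  -0.209  0.017]
stain_jar 0.73 [0.503 0.395 0.069]
green [ 552.2 -214.6   68.2]
foot front [68.7422413  68.96656211 69.09498874]
```

View pics/w5.png

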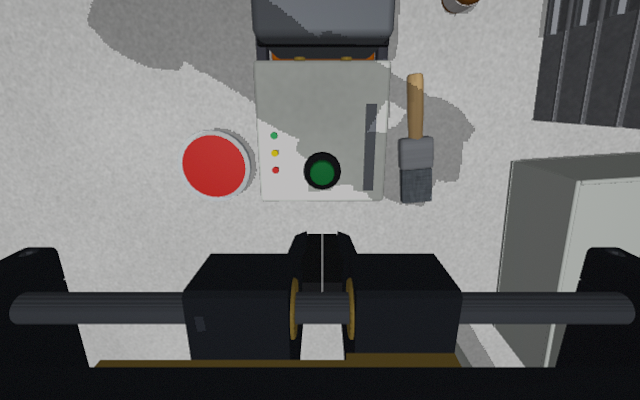

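The last view shows the button back up at (322,170), the foot flush with the charger at row 60, and the dish and brush where they were. Handing in.

```bash
python3 -c "
from plant import env
print(env.hand_in())"
```

```text
the job is handed in; nothing more can be done
None
```

The pack is home, its foot against the charger to within the roughly 2 mm camera accuracy; the button was pressed to its stop and let go, no bystander was seen to move (beaker not rechecked), and the job is handed in. On the first push the fingertips rode on top of the orange foot, moving the pack about 10 mm, before I lowered them and pushed at its rear face.

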